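Find the lead-lined sample pot by feel and show it to the tag reader

ROBOT

A 6-joint arm with a two-finger parallel gripper is mounted at the origin on a cart in front of the work surface, level with it; the furniture and walls round the work are solid. World frame = base frame: x ahead of the robot, y to its left, z up, the work surface at z = 0. Lengths are in m, angles in rad, forces in N, time in s.
With the tool pointing down it reaches from about 0.3 to 0.95 m from the base axis. Payload 3.1 kg.
Tool frame: the origin (TCP) lies between the finger pads; the fingertips stand arm.tips_ahead ahead of it and the grasp point (between the pads) lies 3 mm ahead of it (arm.tips_ahead is the distance from the TCP to the fingertips, in m); z points along the fingers, y is the line along which they close (so a half turn about z gives the same grasp; the last joint's range is limited). The gripper opens to 85 mm and grips with 20 to 120 N. Pads are 22 mm wide; open, the fingers measure 114 mm over their backs; the gripper's body (76 mm by 85 mm) begins 54 mm behind the grasp point. The pads swing forward as they close: fully open they stand 13 mm farther back than shut.
Start: joints at [-1.204, 0.308, 1.634, -0, 1.2, -0.07], TCP at [0.264, -0.566, 0.253] pointing down, gripper open.
Joint ranges: [-3.06, 3.06], [-0.79, 1.96], [0.05, 2.63], [-1.19, 4.34], [0.05, 2.64], [-2.94, 2.94]. Speed limits (rad/s): [2.79, 2.79, 3.14, 3.14, 3.14, 3.14].

INTERFACE

Orientations are given as a unit quaternion [w, x, y, z].
In Python, from cell import monitor, snapshot, workorder, arm gives the robot as it stands.
- The arm moves only by the tool jog_arm, never from a script. Its argument "commands" is a list of rows, each an object of numbers: "dx", "dy", "dz": the shift along the world's x, y, z in units of 250 mm (1.0 is 250 mm); "ax", "ay", "az": the turn, a rotation vector about the world's x, y, z in units of pi rad (1.0 is pi rad); "claw": the closure in counts, from 0 (fully open) to 255 (shut). A call has 1 to 8 rows; each row is the pose to reach, as a shift and turn from the pose commanded when the call began, turning the shorter way round; what a row does not reach only later rows make up. A row lasts 1/8 s, in which the tool goes at most 62.5 mm and 10.7 degrees, less where a joint would pass 70% of its speed; a pose out of reach is approached as far as the arm can. A call with a number of a shift or a turn outside -1 to 1 is refused whole. A call with a gripper value outside its range is refused whole. The fingers move at their own pace and stop on an object; "squeeze" is the grip in N (left out, the last holds). Time passes only in rows, so rows that repeat a pose let the fingers close. It gives the time, the measured TCP pose, the force, the opening and the grip force at its end, in the units of the state.
- monitor.sense(): the state, without advancing time (a new reading comes with each control period).
- snapshot(name): name is "scene" or "side" or "wrist"; returns a dict with "image" (480x640x3 uint8, red, green, blue), "intrinsics" (3x3 intrinsics, pixels), "view" (4x4, takes a point from world to camera coordinates). Camera axes: x right, y down, z forward; pixel columns grow to the right and rows downward; lengths in m; the calibration is good to about 2 mm. The wrist camera is an equidistant fisheye: a pixel r from the principal point sees the ray r / f radians off the axis. A picture is of the moment at which its call begins. There is no depth.
- workorder.hand_in(): hands the job in; it is judged then, once.
The state is a dict: "time_s": time; "qpos": joint angles; "qd": joint speeds; "joint_efforts": joint torques, N m; "position": TCP position; "tool_rot": TCP orientation; "contact_force": force on the tool from outside, world axes, zero at the start; "ft_torque": the same for the moment, N m; "gripper_width": finger opening in m; "grip_force": force on a finger pad.
Only numpy, scipy, OpenCV 4.12 (cv2) and the standard library are available. Lean on these libraries where they do the work, as an engineer would, in place of code of your own. Each camera call takes 0.05 s, during which the arm holds its last target. There are 200 camera calls.

TASK

One of the two closed pots on the grey mat holds a lead core and is clearly heavier, but they look alike apart from the cap: lift the yellow-capped pot a few centimetres clear of the mat to feel its weight and stand it back upright on the mat, then lift the blue-capped pot in the same way. Present the heavier one to the tag reader: finish while still gripping it, upright, centred over the blue ring with its underside about 4 cm above the reader, not touching it, and leave the lighter pot standing on the mat. Do not tip the pots over and do not disturb the other things.

Things in the scene. Friction and masses are not known exactly. Their poses are not given: they have to be found in the camera images.
- yellow_pot_center (a point): Centre (half-way up) of the yellow-capped pot: upright, closed, opaque, rigid steel pot, 46 mm in diameter, 75 mm tall, of which the top 22 mm is the yellow plastic cap (same diameter). Starts upright on the mat, 94 mm from the blue one (centres). z is its upright axis. The pots differ only in cap colour and weight: 0.2 to 0.7 kg, one at least 0.2 kg heavier; which one varies.
- blue_pot_center (a point): Centre (half-way up) of the blue-capped pot: upright, closed, opaque, rigid steel pot, 46 mm in diameter, 75 mm tall, of which the top 22 mm is the blue plastic cap (same diameter). Starts upright on the mat, 94 mm from the yellow one (centres). z is its upright axis. The pots differ only in cap colour and weight: 0.2 to 0.7 kg, one at least 0.2 kg heavier; which one varies.
- mat: Fixed flat grey mat on the worktop, 90 mm (its x) by 170 mm (its y), 4 mm thick, with a thin white line near each short end; the two pots start on its long centre line, 47 mm either side of its middle, in either order. Origin at the centre of its underside on the worktop, z up. It stands to the robot's left or right.
- reader: Fixed tag reader on the worktop: low white box 120 x 120 mm, 26 mm high, with a ring of blue dashes (66 mm in diameter) on its grey top. Origin at the centre of its underside, z up. It stands on the other side from the mat.
- reader_target (a point): Centre of the blue ring, on the reader's top face 26 mm above the worktop; z up.
- vial_a: Bystander: black-capped glass vial, red contents, 28 mm wide, 60 mm tall, loose; origin at the centre of its underside.
- vial_b: Bystander: white-capped glass vial, yellow contents, 28 mm wide, 60 mm tall, loose; origin at the centre of its underside.
- beaker_50: Bystander: small glass beaker 47 mm wide, 58 mm tall, loose, behind the mat or reader on the left; origin at the centre of its underside.
- tube_50_a: Bystander: blue-capped upright clear tube 34 mm wide, 112 mm tall, loose, left of the back of the shaker; origin at the centre of its underside.
- timer: Bystander: white desk timer 64 x 64 x 19 mm, lying loose at the front; origin at the centre of its underside. A low platform shaker (fixed, under 0.15 m high, about x 0.44 to 0.73, y -0.16 to 0.14 m) stands between the two work areas; carry things over it.
Mind the look-alikes: they are no part of the job. Leave any purple or turquoise look-alike of the part that bears yellow_pot_center alone.

How it is judged:
On the way, in this order (a step that is already met when the one before it is completed fails the run):
1. the yellow-capped pot is gripped and lifted at least 20 mm clear of the mat while the blue-capped one stands on the mat (z of yellow_pot_center in the frame of mat above 0.0615 m and contact force between yellow_pot and mat below 0.05 N and contact force between yellow_pot and the fingers above 1 N and contact force between blue_pot and mat above 1 N and angle between blue_pot's own z axis and vertical below 0.15 rad and linear speed of blue_pot below 0.02 m/s and contact force between blue_pot and the arm below 0.1 N and contact force between blue_pot and the fingers below 0.1 N), for 0.2 s.
2. the yellow-capped pot stands upright on the mat again, let go, and the blue-capped pot is gripped and lifted at least 20 mm clear of the mat (z of blue_pot_center in the frame of mat above 0.0615 m and contact force between blue_pot and mat below 0.05 N and contact force between blue_pot and the fingers above 1 N and contact force between yellow_pot and mat above 1 N and angle between yellow_pot's own z axis and vertical below 0.15 rad and linear speed of yellow_pot below 0.02 m/s and contact force between yellow_pot and the arm below 0.1 N and contact force between yellow_pot and the fingers below 0.1 N), for 0.2 s.
At the end, for the whole second after the job is handed in: The heavier pot is held by the fingers, upright within 0.2 rad, still, its axis within 25 mm of the ring's centre, its underside 15 to 70 mm above the reader's top and not touching it; the lighter pot (it loads the mat with less than 3.6 N) stands upright, at rest and untouched on the mat (((horizontal distance between yellow_pot_center and reader_target below 0.025 m and z of yellow_pot_center in the frame of reader_target between 0.0525 and 0.1075 m and angle between yellow_pot's own z axis and vertical below 0.2 rad and contact force between yellow_pot and the fingers above 1 N and contact force between yellow_pot and reader below 0.05 N and linear speed of yellow_pot below 0.03 m/s and contact force between blue_pot and mat between 1 and 3.6 N and angle between blue_pot's own z axis and vertical below 0.15 rad and linear speed of blue_pot below 0.02 m/s and contact force between blue_pot and the arm below 0.1 N and contact force between blue_pot and the fingers below 0.1 N) or (horizontal distance between blue_pot_center and reader_target below 0.025 m and z of blue_pot_center in the frame of reader_target between 0.0525 and 0.1075 m and angle between blue_pot's own z axis and vertical below 0.2 rad and contact force between blue_pot and the fingers above 1 N and contact force between blue_pot and reader below 0.05 N and linear speed of blue_pot below 0.03 m/s and contact force between yellow_pot and mat between 1 and 3.6 N and angle between yellow_pot's own z axis and vertical below 0.15 rad and linear speed of yellow_pot below 0.02 m/s and contact force between yellow_pot and the arm below 0.1 N and contact force between yellow_pot and the fingers below 0.1 N))); the arm keeps its last pose, push and grip.
It fails at once if a pot is tipped by more than 0.5 rad (angle between any of yellow_pot, blue_pot's own z axis and vertical above 0.5 rad).
It fails at once if a bystander is moved by more than 30 mm or tipped (distance of any of vial_a, vial_b, beaker_50, tube_50_a, timer from where it was at the start of the episode above 0.03 m or angle between any of vial_a, vial_b, beaker_50, tube_50_a, timer's own z axis and vertical above 0.4 rad).
It also fails if it takes over 64 s, if anything falls off the work surface, if the arm or the gripper's body presses on something with over 40 N, if the wrist force passes 120 N, or if a joint passes its speed limit or range.

## Working session

There is one attempt and no reset: what is moved stays moved. The work goes in short steps, Python scripts to look and compute and a tool call to move; the robot and the scene stay as the last step left them, time stands still between calls to the robot, and variables do not carry over. Pictures are saved under pics/ and viewed, at most 10 in all, crops included, and the job is handed in when it is done.

Besides the shell and the picture viewer there is one more tool, called as name(argument=value, ...), one argument or row to a line, values as JSON. jog_arm: Moves the arm, as the interface text tells. Its arguments: {"type":"object","properties":{"commands":{"type":"array","items":{"type":"object","properties":{"dx":{"type":"number","minimum":-1,"maximum":1},"dy":{"type":"number","minimum":-1,"maximum":1},"dz":{"type":"number","minimum":-1,"maximum":1},"ax":{"type":"number","minimum":-1,"maximum":1},"ay":{"type":"number","minimum":-1,"maximum":1},"az":{"type":"number","minimum":-1,"maximum":1},"claw":{"type":"number"}}}},"squeeze":{"type":"number"}},"required":["commands"]}

```bash
mkdir -p pics
cat > h.py <<'E'
import numpy as np, cv2
from cell import monitor, snapshot, workorder, arm
def ray(s,u,v,fish=False):
    K=np.array(s["intrinsics"]);V=np.array(s["view"])
    x=(u-K[0,2])/K[0,0];y=(v-K[1,2])/K[1,1]
    if fish:
        r=np.hypot(x,y)+1e-12;d=np.array([x/r*np.sin(r),y/r*np.sin(r),np.cos(r)])
    else: d=np.array([x,y,1.])
    R=V[:3,:3];return -R.T@V[:3,3],R.T@d/np.linalg.norm(d)
def onz(s,u,v,z,fish=False):
    o,d=ray(s,u,v,fish);return o+d*(z-o[2])/d[2]
def tri(rs):
    A=sum(np.eye(3)-np.outer(d,d) for o,d in rs);b=sum((np.eye(3)-np.outer(d,d))@o for o,d in rs)
    return np.linalg.solve(A,b)
E
python3 - <<'E'
from h import *
print(monitor.sense(),arm.tips_ahead)
for n in("scene","side"):
    s=snapshot(n);cv2.imwrite(f"pics/{n}0.png",s["image"][...,::-1]);print(np.round(s["view"],3),s["intrinsics"])
E
```

```text
{'time_s': 0.0, 'qpos': array([-1.20370804e+00,  3.08995334e-01,  1.63522060e+00,  4.56695099e-06,
        1.19966874e+00, -6.96853843e-02]), 'qd': array([ 0.00203477,  0.00084615,  0.00179088, -0.0001616 ,  0.00028158,
       -0.00252379]), 'joint_efforts': array([ 3.06862239e-04, -4.15255022e+01, -2.76663458e+01, -1.53656288e-04,
        1.02465448e-02, -7.32140748e-07]), 'position': array([ 0.26409105, -0.56560464,  0.25203681]), 'tool_rot': array([-1.13367824e-03,  9.76247758e-01,  2.16654104e-01, -1.67682442e-04]), 'contact_force': array([-0.36922858,  0.3632628 ,  0.42430469]), 'ft_torque': array([0.0238362 , 0.06089722, 0.0294205 ]), 'grip_force': 0.0, 'gripper_width': 0.08528734775455536} 0.022
[[-0.755 -0.656 -0.021  0.422]
 [-0.336  0.414 -0.846  0.231]
 [ 0.563 -0.631 -0.533  1.135]
 [ 0.     0.     0.     1.   ]] [[599.92789045   0.         320.92686434]
 [  0.         599.92789045 233.55037061]
 [  0.           0.           1.        ]]
[[ 0.985  0.172  0.01  -0.574]
 [ 0.132 -0.713 -0.688 -0.012]
 [-0.111  0.679 -0.725  1.268]
 [ 0.     0.     0.     1.   ]] [[453.24079864   0.         319.58677903]
 [  0.         453.24079864 235.64405776]
 [  0.           0.           1.        ]]
```

View pics/scene0.png

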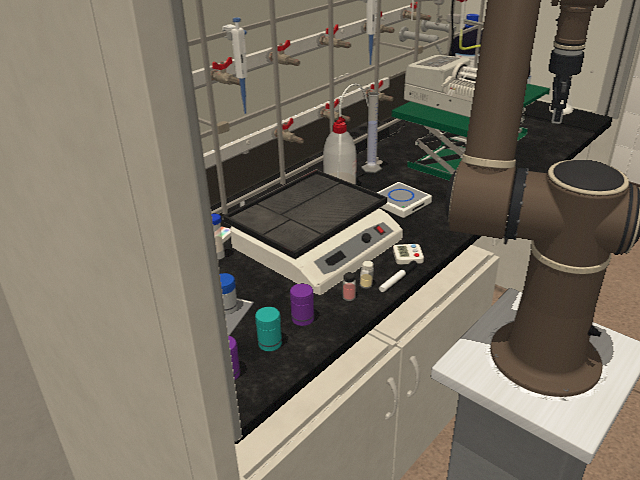

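View pics/side0.png

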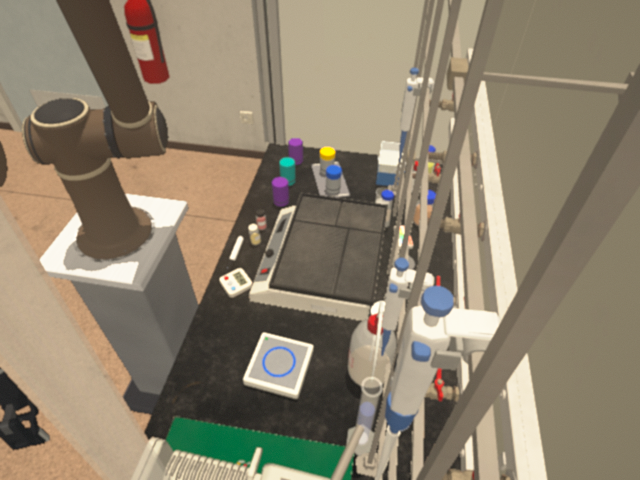

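The scene view shows the reader ring at about (402,194), and the blue pot partly hidden at (228,285). In the side view the yellow cap is at (328,155), the blue cap at (333,173) and the ring at (279,361). The look-alikes are at (296,147), (288,167) and (281,188).

```bash
cat > m.py <<'E'
from h import *
def blobs(im,lo,hi,amin=40):
    m=cv2.inRange(cv2.cvtColor(im,cv2.COLOR_RGB2HSV),lo,hi)
    n,l,st,c=cv2.connectedComponentsWithStats(m);return [(np.round(c[i],1).tolist(),st[i].tolist()) for i in range(1,n) if st[i,4]>amin]
E
python3 - <<'E'
from m import *
S=snapshot("side");C=snapshot("scene")
for n,s in(("side",S),("scene",C)):
    print(n,"Y",blobs(s["image"],(22,150,120),(34,255,255)));print("B",blobs(s["image"],(105,130,60),(120,255,255)))
for n,u,v,z in(("yel",328,153,.079),("blu",333.5,172,.079),("ring",279.5,361,.026),("pur1",296,143,.075),("turq",288,162,.075),("pur2",281,183,.075),("beak?",390,160,.06),("c",388,197,.112),("matfar",315,165,.004),("matR",348,193,.004),("matL",318,195,.004)):
    print(n,np.round(onz(S,u,v,z),3))
print(np.round(onz(C,402,194.5,.026),3), np.round(tri([ray(S,279.5,361),ray(C,402,194.5)]),3))
cv2.imwrite("pics/crop.png",cv2.resize(S["image"][125:240,250:450,::-1],(800,460),interpolation=cv2.INTER_CUBIC))
E
```

```text
side Y [([140.2, 36.7], [132, 35, 16, 4, 44]), ([327.1, 152.9], [320, 147, 15, 13, 167])]
B [([333.4, 171.6], [326, 165, 16, 14, 166]), ([388.0, 195.0], [383, 191, 11, 9, 85]), ([430.8, 196.0], [428, 190, 7, 13, 66]), ([278.4, 362.3], [263, 347, 32, 30, 141])]
scene Y [([468.2, 46.2], [460, 40, 21, 10, 46])]
B [([472.6, 17.0], [467, 14, 12, 8, 66]), ([400.5, 194.5], [388, 189, 26, 13, 66]), ([215.3, 218.4], [211, 214, 9, 11, 74]), ([227.0, 282.4], [219, 273, 17, 21, 253])]
yel [0.544 0.366 0.079]
blu [0.575 0.276 0.079]
ring [ 0.55  -0.317  0.026]
pur1 [0.435 0.404 0.075]
turq [0.432 0.304 0.075]
pur2 [0.433 0.204 0.075]
beak? [0.736 0.391 0.06 ]
c [0.739 0.157 0.112]
matfar [0.498 0.395 0.004]
matR [0.622 0.277 0.004]
matL [0.534 0.252 0.004]
[ 0.544 -0.319  0.026] [ 0.547 -0.318  0.026]
```

View pics/crop.png

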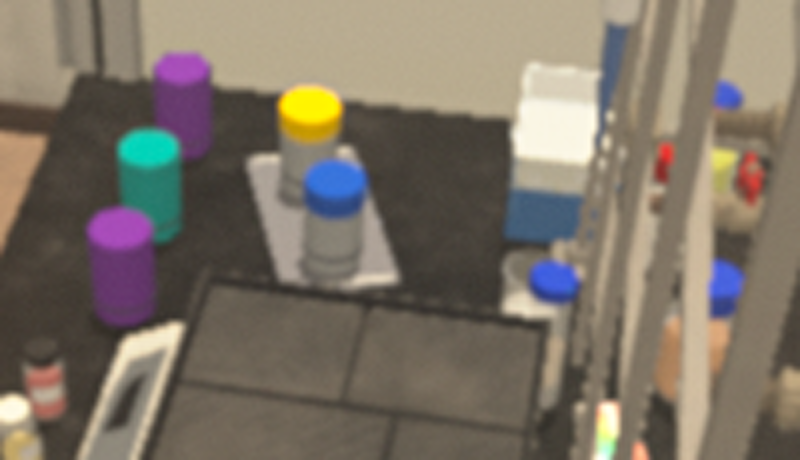

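The pot spacing comes out at 95 mm against the 94 mm given, and the ring at (0.547, -0.318, 0.026) from two views, so both check out. Moving towards the yellow pot.

jog_arm(
  commands=[
    {"dx": 0.28,"dy": 1,"dz": 0.15,"az": 0.12},
    {"dx": 0.28,"dy": 1,"dz": 0.15,"az": 0.12},
    {"dx": 0.28,"dy": 1,"dz": 0.15,"az": 0.12},
    {"dx": 0.28,"dy": 1,"dz": 0.15,"az": 0.12},
    {"dx": 0.28,"dy": 1,"dz": 0.15,"az": 0.12},
  ],
)

```text
schema error: expected keys dx, dy, dz, ax, ay, az, claw
```

jog_arm(
  commands=[
    {"dx": 0.28,"dy": 1,"dz": 0,"az": 0.12},
    {"dx": 0.28,"dy": 1,"dz": 0,"az": 0.12},
    {"dx": 0.28,"dy": 1,"dz": 0,"az": 0.12},
    {"dx": 0.28,"dy": 1,"dz": 0,"az": 0.12},
    {"dx": 0.28,"dy": 1,"dz": 0,"az": 0.12},
  ],
)

```text
schema error: expected keys dx, dy, dz, ax, ay, az, claw
```

jog_arm(
  commands=[
    {"dx": 0.28,"dy": 1,"dz": 0,"az": 0.12},
    {"dx": 0.28,"dy": 1,"dz": 0,"az": 0.12},
    {"dx": 0.28,"dy": 1,"dz": 0,"az": 0.12},
    {"dx": 0.28,"dy": 1,"dz": 0,"az": 0.12},
    {"dx": 0.28,"dy": 1,"dz": 0,"az": 0.12},
  ],
)

```text
schema error: expected keys dx, dy, dz, ax, ay, az, claw
```

jog_arm(
  commands=[
    {"dx": 0.28,"dy": 0.5,"dz": -0.15,"az": 0.107},
    {"dx": 0.28,"dy": 0.5,"dz": -0.15,"az": 0.107},
    {"dx": 0.28,"dy": 0.5,"dz": -0.15,"az": 0.107},
    {"dx": 0.28,"dy": 0.5,"dz": -0.15,"az": 0.107},
    {"dx": 0.28,"dy": 0.5,"dz": -0.15,"az": 0.107},
    {"dx": 0.28,"dy": 0.5,"dz": -0.15,"az": 0.107},
  ],
)

```text
schema error: expected keys dx, dy, dz, ax, ay, az, claw
```

Run:
```python
from m import *
st=monitor.sense();print({k:np.round(st[k],3) for k in("time_s","qpos","position","tool_rot","contact_force")})
W=snapshot("wrist");print(W["intrinsics"],np.round(W["view"],3))
print("Y",blobs(W["image"],(22,150,120),(34,255,255),100));print("B",blobs(W["image"],(105,130,60),(120,255,255),100))
cv2.imwrite("pics/w0.png",W["image"][...,::-1])
```

```text
{'time_s': np.float64(0.2), 'qpos': array([-1.204,  0.309,  1.635, -0.   ,  1.2  , -0.07 ]), 'position': array([ 0.264, -0.566,  0.252]), 'tool_rot': array([-0.001,  0.976,  0.217, -0.   ]), 'contact_force': array([ 0.046, -0.242,  0.348])}
[[371.64829954   0.         317.19411453]
 [  0.         371.64829954 244.79918991]
 [  0.           0.           1.        ]] [[ 0.422 -0.906 -0.001 -0.625]
 [-0.876 -0.408  0.258 -0.034]
 [-0.235 -0.108 -0.966  0.378]
 [ 0.     0.     0.     1.   ]]
Y []
B []
```

View pics/w0.png

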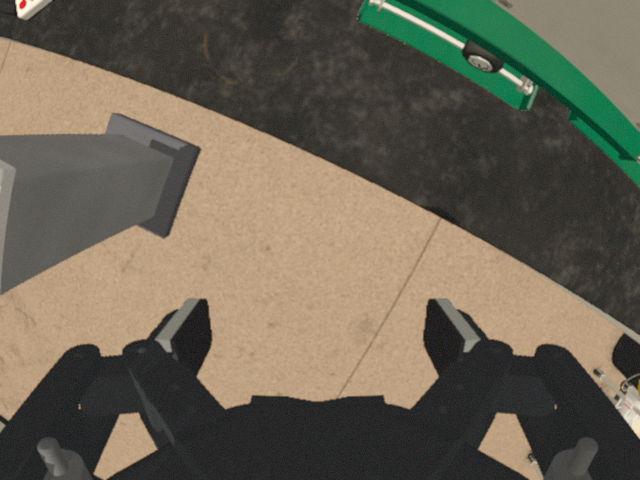

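The picture shows the arm still at its start pose, with the green jack at the upper right. The moves were refused because each row must carry every key.

jog_arm(
  commands=[
    {"dx": 0.28,"dy": 1,"dz": 0.15,"ax": 0,"ay": 0,"az": 0.12,"claw": 0},
    {"dx": 0.28,"dy": 1,"dz": 0.15,"ax": 0,"ay": 0,"az": 0.12,"claw": 0},
    {"dx": 0.28,"dy": 1,"dz": 0.15,"ax": 0,"ay": 0,"az": 0.12,"claw": 0},
    {"dx": 0.28,"dy": 1,"dz": 0.15,"ax": 0,"ay": 0,"az": 0.12,"claw": 0},
    {"dx": 0.28,"dy": 1,"dz": 0.15,"ax": 0,"ay": 0,"az": 0.12,"claw": 0},
  ],
)

```text
time_s: 0.88
position: [0.335, -0.3135, 0.2913]
tool_rot: [0.0, 0.918, 0.397, 0.0]
contact_force: [0.6, -0.2, 0.9]
gripper_width: 0.0855
grip_force: 0.0
```

jog_arm(
  commands=[
    {"dx": 0.28,"dy": 1,"dz": 0,"ax": 0,"ay": 0,"az": 0.12,"claw": 0},
    {"dx": 0.28,"dy": 1,"dz": 0,"ax": 0,"ay": 0,"az": 0.12,"claw": 0},
    {"dx": 0.28,"dy": 1,"dz": 0,"ax": 0,"ay": 0,"az": 0.12,"claw": 0},
    {"dx": 0.28,"dy": 1,"dz": 0,"ax": 0,"ay": 0,"az": 0.12,"claw": 0},
    {"dx": 0.28,"dy": 1,"dz": 0,"ax": 0,"ay": 0,"az": 0.12,"claw": 0},
  ],
)

```text
time_s: 1.5
position: [0.4051, -0.0638, 0.2908]
tool_rot: [0.0, 0.826, 0.563, 0.0]
contact_force: [-0.6, -0.6, 0.1]
gripper_width: 0.0855
grip_force: 0.0
```

jog_arm(
  commands=[
    {"dx": 0.28,"dy": 1,"dz": 0,"ax": 0,"ay": 0,"az": 0.12,"claw": 0},
    {"dx": 0.28,"dy": 1,"dz": 0,"ax": 0,"ay": 0,"az": 0.12,"claw": 0},
    {"dx": 0.28,"dy": 1,"dz": 0,"ax": 0,"ay": 0,"az": 0.12,"claw": 0},
    {"dx": 0.28,"dy": 1,"dz": 0,"ax": 0,"ay": 0,"az": 0.12,"claw": 0},
    {"dx": 0.28,"dy": 1,"dz": 0,"ax": 0,"ay": 0,"az": 0.12,"claw": 0},
  ],
)

```text
time_s: 2.12
position: [0.4759, 0.1854, 0.2905]
tool_rot: [0.0, 0.707, 0.707, 0.0]
contact_force: [-0.2, 0.2, 0.3]
gripper_width: 0.0856
grip_force: 0.0
```

jog_arm(
  commands=[
    {"dx": 0.28,"dy": 0.5,"dz": -0.15,"ax": 0,"ay": 0,"az": 0.107,"claw": 0},
    {"dx": 0.28,"dy": 0.5,"dz": -0.15,"ax": 0,"ay": 0,"az": 0.107,"claw": 0},
    {"dx": 0.28,"dy": 0.5,"dz": -0.15,"ax": 0,"ay": 0,"az": 0.107,"claw": 0},
    {"dx": 0.28,"dy": 0.5,"dz": -0.15,"ax": 0,"ay": 0,"az": 0.107,"claw": 0},
    {"dx": 0.28,"dy": 0.5,"dz": -0.15,"ax": 0,"ay": 0,"az": 0.107,"claw": 0},
  ],
)

```text
time_s: 2.75
position: [0.5446, 0.3064, 0.2531]
tool_rot: [0.0, 0.581, 0.814, -0.001]
contact_force: [-0.1, -0.7, -0.4]
gripper_width: 0.0853
grip_force: 0.0
```

Run:
```python
from m import *
st=monitor.sense();print({k:np.round(st[k],3) for k in("time_s","qpos","position","tool_rot","contact_force")})
W=snapshot("wrist");print(np.round(W["view"],3))
for n,lo,hi in(("Y",(22,150,120),(34,255,255)),("B",(105,130,60),(120,255,255))):
    for c,s in blobs(W["image"],lo,hi,300): print(n,c,s,np.round(onz(W,*c,.072,True),3))
cv2.imwrite("pics/w1.png",W["image"][...,::-1])
```

```text
{'time_s': np.float64(2.75), 'qpos': array([ 4.430e-01,  3.090e-01,  1.633e+00, -1.000e-03,  1.201e+00,
        1.120e-01]), 'position': array([0.545, 0.306, 0.253]), 'tool_rot': array([ 0.   ,  0.581,  0.814, -0.001]), 'contact_force': array([-0.134, -0.706, -0.402])}
[[ 0.946  0.325 -0.002 -0.613]
 [ 0.314 -0.913  0.259  0.075]
 [ 0.082 -0.246 -0.966  0.408]
 [ 0.     0.     0.     1.   ]]
Y [340.6, 140.9] [312, 113, 58, 57, 2553] [0.539 0.379 0.072]
B [628.3, 229.7] [615, 210, 25, 41, 867] [0.866 0.418 0.072]
B [342.0, 253.3] [316, 225, 54, 57, 2293] [0.571 0.291 0.072]
```

View pics/w1.png

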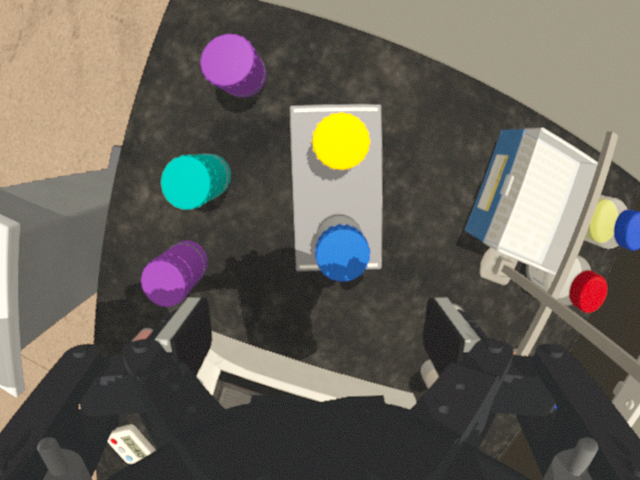

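The wrist view shows the yellow cap at (341,141) and the blue cap at (342,253). The mat is aligned with the image, so the yaw is right, and the look-alikes are off to the left. Next: triangulate against the side view.

Run:
```python
from m import *
W=snapshot("wrist");S=snapshot("side")
for n,w,s in(("Y",(340.6,140.9),(327.8,151.5)),("B",(342,253),(333.6,170.3))):
    t=tri([ray(W,*w,True),ray(S,*s)]);print(n,"tri",np.round(t,4),"wrist@.079",np.round(onz(W,*w,.079,True),4),"side@.079",np.round(onz(S,*s,.079),4))
t=[ (297,268),(380,267),(381,106),(291,107)]
c=[onz(W,*p,.004,True) for p in t];print(np.round(c,3),np.round(np.mean(c,0),4))
```

```text
Y tri [0.54   0.379  0.0744] wrist@.079 [0.5383 0.3785 0.079 ] side@.079 [0.5423 0.3731 0.079 ]
B tri [0.5721 0.2915 0.0731] wrist@.079 [0.57   0.2928 0.079 ] side@.079 [0.5741 0.2844 0.079 ]
[[0.543 0.243 0.004]
 [0.626 0.272 0.004]
 [0.568 0.428 0.004]
 [0.485 0.398 0.004]] [0.5555 0.3353 0.004 ]
```

jog_arm(
  commands=[
    {"dx": -0.022,"dy": 0.29,"dz": 0,"ax": 0,"ay": 0,"az": 0.006,"claw": 0},
    {"dx": -0.022,"dy": 0.29,"dz": -0.1,"ax": 0,"ay": 0,"az": 0.006,"claw": 0},
    {"dx": -0.022,"dy": 0.29,"dz": -0.3,"ax": 0,"ay": 0,"az": 0.006,"claw": 0},
    {"dx": -0.022,"dy": 0.29,"dz": -0.45,"ax": 0,"ay": 0,"az": 0.006,"claw": 0},
    {"dx": -0.022,"dy": 0.29,"dz": -0.45,"ax": 0,"ay": 0,"az": 0.006,"claw": 0},
  ],
)

```text
time_s: 3.52
position: [0.5361, 0.3788, 0.1373]
tool_rot: [-0.002, 0.573, 0.82, -0.004]
contact_force: [-0.6, 0.2, 0.3]
gripper_width: 0.0855
grip_force: 0.0
```

Run:
```python
from m import *
st=monitor.sense();print({k:np.round(st[k],4) for k in("time_s","position","tool_rot","contact_force")})
W=snapshot("wrist")
for n,lo,hi in(("Y",(22,150,120),(34,255,255)),("B",(105,130,60),(120,255,255))):
    for c,s in blobs(W["image"],lo,hi,300): print(n,c,s,np.round(onz(W,*c,.079,True),4))
```

```text
{'time_s': np.float64(3.525), 'position': array([0.5361, 0.3788, 0.1373]), 'tool_rot': array([-0.0016,  0.5726,  0.8198, -0.0038]), 'contact_force': array([-0.6063,  0.1721,  0.2809])}
Y [323.8, 271.9] [280, 226, 89, 91, 6240] [0.5372 0.382  0.079 ]
B [322.5, 387.3] [289, 372, 70, 30, 1437] [0.5619 0.3139 0.079 ]
```

jog_arm(
  commands=[
    {"dx": 0,"dy": 0.005,"dz": -0.15,"ax": 0,"ay": 0,"az": 0,"claw": 0},
    {"dx": 0,"dy": 0.005,"dz": -0.28,"ax": 0,"ay": 0,"az": 0,"claw": 0},
    {"dx": 0,"dy": 0.005,"dz": -0.35,"ax": 0,"ay": 0,"az": 0,"claw": 0},
    {"dx": 0,"dy": 0.005,"dz": -0.35,"ax": 0,"ay": 0,"az": 0,"claw": 0},
  ],
)

```text
time_s: 4.08
position: [0.5391, 0.3823, 0.0537]
tool_rot: [-0.0, 0.573, 0.82, -0.0]
contact_force: [-0.2, 0.3, 1.1]
gripper_width: 0.0854
grip_force: 0.0
```

jog_arm(
  commands=[
    {"dx": 0,"dy": 0,"dz": 0,"ax": 0,"ay": 0,"az": 0,"claw": 110},
    {"dx": 0,"dy": 0,"dz": 0,"ax": 0,"ay": 0,"az": 0,"claw": 150},
    {"dx": 0,"dy": 0,"dz": 0,"ax": 0,"ay": 0,"az": 0,"claw": 255},
    {"dx": 0,"dy": 0,"dz": 0,"ax": 0,"ay": 0,"az": 0,"claw": 255},
    {"dx": 0,"dy": 0,"dz": 0,"ax": 0,"ay": 0,"az": 0,"claw": 255},
    {"dx": 0,"dy": 0,"dz": 0,"ax": 0,"ay": 0,"az": 0,"claw": 255},
  ],
  squeeze=60,
)

```text
time_s: 4.82
position: [0.5401, 0.3832, 0.0554]
tool_rot: [0.001, 0.572, 0.82, 0.001]
contact_force: [-0.4, -0.4, 6.2]
gripper_width: 0.0448
grip_force: 62.4
```

jog_arm(
  commands=[
    {"dx": 0,"dy": 0,"dz": 0.04,"ax": 0,"ay": 0,"az": 0,"claw": 255},
    {"dx": 0,"dy": 0,"dz": 0.1,"ax": 0,"ay": 0,"az": 0,"claw": 255},
    {"dx": 0,"dy": 0,"dz": 0.16,"ax": 0,"ay": 0,"az": 0,"claw": 255},
    {"dx": 0,"dy": 0,"dz": 0.18,"ax": 0,"ay": 0,"az": 0,"claw": 255},
    {"dx": 0,"dy": 0,"dz": 0.18,"ax": 0,"ay": 0,"az": 0,"claw": 255},
    {"dx": 0,"dy": 0,"dz": 0.18,"ax": 0,"ay": 0,"az": 0,"claw": 255},
    {"dx": 0,"dy": 0,"dz": 0.18,"ax": 0,"ay": 0,"az": 0,"claw": 255},
    {"dx": 0,"dy": 0,"dz": 0.18,"ax": 0,"ay": 0,"az": 0,"claw": 255},
  ],
)

```text
time_s: 5.82
position: [0.5386, 0.3822, 0.0977]
tool_rot: [-0.0, 0.572, 0.82, -0.0]
contact_force: [-0.2, -0.9, -2.9]
gripper_width: 0.0447
grip_force: 62.0
```

```bash
cat > w.py <<'E'
from m import *
F=[]
for i in range(6):
    s=snapshot("side");st=monitor.sense();F.append(st["contact_force"])
print(st["time_s"],np.round(st["position"],4),np.round(st["tool_rot"],4),"F",np.round(np.mean(F,0),2),np.round(np.std(F,0),2),np.round(st["joint_efforts"],2),np.round(st["ft_torque"],2))
for n,lo,hi in(("Y",(22,150,120),(34,255,255)),("B",(105,130,60),(120,255,255))):
    print(n,blobs(s["image"],lo,hi,100))
E
python3 w.py; python3 -c "
from m import *
s=snapshot('side');cv2.imwrite('pics/s1.png',cv2.resize(s['image'][100:240,220:460,::-1],(800,467)))"
```

```text
6.125 [0.5389 0.3824 0.0982] [-0.      0.5724  0.82   -0.    ] F [-0.04 -0.42 -3.06] [0.39 0.45 0.45] [-0.000e+00 -4.916e+01 -2.486e+01 -1.000e-02  0.000e+00 -0.000e+00] [ 0.03  0.01 -0.04]
Y [([327.8, 141.9], [321, 136, 15, 13, 154])]
B [([333.6, 172.0], [327, 166, 15, 13, 154]), ([278.4, 362.3], [263, 347, 32, 30, 140])]
```

View pics/s1.png

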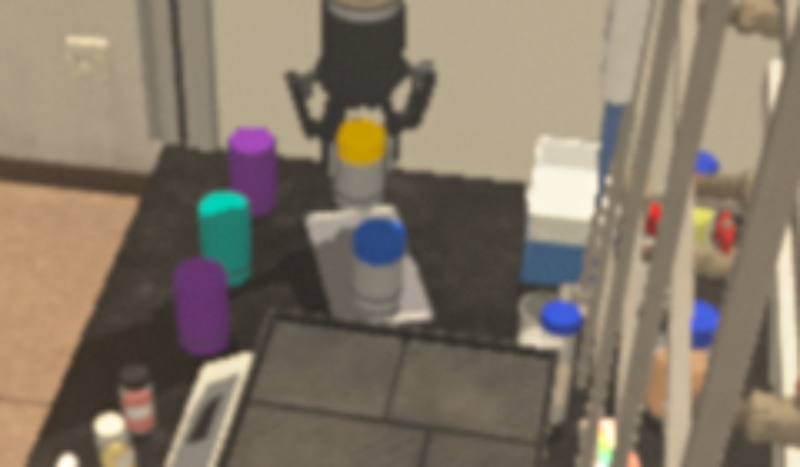

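The yellow pot hangs upright about 4 cm clear of the mat (cap at (362,140) in the crop) and weighs about 3 N. Setting it back down.

jog_arm(
  commands=[
    {"dx": 0,"dy": 0,"dz": -0.05,"ax": 0,"ay": 0,"az": 0,"claw": 255},
    {"dx": 0,"dy": 0,"dz": -0.1,"ax": 0,"ay": 0,"az": 0,"claw": 255},
    {"dx": 0,"dy": 0,"dz": -0.14,"ax": 0,"ay": 0,"az": 0,"claw": 255},
    {"dx": 0,"dy": 0,"dz": -0.16,"ax": 0,"ay": 0,"az": 0,"claw": 255},
    {"dx": 0,"dy": 0,"dz": -0.17,"ax": 0,"ay": 0,"az": 0,"claw": 255},
    {"dx": 0,"dy": 0,"dz": -0.175,"ax": 0,"ay": 0,"az": 0,"claw": 255},
    {"dx": 0,"dy": 0,"dz": -0.175,"ax": 0,"ay": 0,"az": 0,"claw": 255},
    {"dx": 0,"dy": 0,"dz": -0.175,"ax": 0,"ay": 0,"az": 0,"claw": 255},
  ],
)

```text
time_s: 7.18
position: [0.5392, 0.3826, 0.0555]
tool_rot: [0.0, 0.572, 0.82, 0.0]
contact_force: [-2.8, -2.0, 3.3]
gripper_width: 0.0449
grip_force: 62.5
```

Force has gone from -3 N to +3 N, so it is seated. Releasing gradually, then rising.

jog_arm(
  commands=[
    {"dx": 0,"dy": 0,"dz": 0,"ax": 0,"ay": 0,"az": 0,"claw": 120},
    {"dx": 0,"dy": 0,"dz": 0,"ax": 0,"ay": 0,"az": 0,"claw": 80},
    {"dx": 0,"dy": 0,"dz": 0,"ax": 0,"ay": 0,"az": 0,"claw": 0},
    {"dx": 0,"dy": 0,"dz": 0,"ax": 0,"ay": 0,"az": 0,"claw": 0},
    {"dx": 0,"dy": 0,"dz": 0,"ax": 0,"ay": 0,"az": 0,"claw": 0},
    {"dx": 0,"dy": 0,"dz": 0,"ax": 0,"ay": 0,"az": 0,"claw": 0},
  ],
)

```text
time_s: 7.92
position: [0.5389, 0.3824, 0.0544]
tool_rot: [0.0, 0.572, 0.82, 0.0]
contact_force: [-0.2, 0.2, -0.3]
gripper_width: 0.0856
grip_force: 0.0
```

jog_arm(
  commands=[
    {"dx": 0,"dy": 0,"dz": 0.08,"ax": 0,"ay": 0,"az": 0,"claw": 0},
    {"dx": 0,"dy": 0,"dz": 0.2,"ax": 0,"ay": 0,"az": 0,"claw": 0},
    {"dx": 0,"dy": 0,"dz": 0.4,"ax": 0,"ay": 0,"az": 0,"claw": 0},
    {"dx": 0.06,"dy": -0.17,"dz": 0.44,"ax": 0,"ay": 0,"az": 0,"claw": 0},
    {"dx": 0.132,"dy": -0.36,"dz": 0.44,"ax": 0,"ay": 0,"az": 0,"claw": 0},
    {"dx": 0.132,"dy": -0.36,"dz": 0.44,"ax": 0,"ay": 0,"az": 0,"claw": 0},
    {"dx": 0.132,"dy": -0.36,"dz": 0.44,"ax": 0,"ay": 0,"az": 0,"claw": 0},
  ],
)

```text
time_s: 8.8
position: [0.5722, 0.2926, 0.1657]
tool_rot: [0.0, 0.573, 0.82, 0.001]
contact_force: [0.9, 0.0, 0.2]
gripper_width: 0.0853
grip_force: 0.0
```

```bash
python3 w.py
python3 - <<'E'
from m import *
W=snapshot("wrist")
for n,lo,hi in(("Y",(22,150,120),(34,255,255)),("B",(105,130,60),(120,255,255))):
    for c,s in blobs(W["image"],lo,hi,300): print(n,c,s,np.round(onz(W,*c,.079,True),4))
cv2.imwrite("pics/w2.png",W["image"][...,::-1])
E
```

```text
9.1 [0.5714 0.2933 0.1644] [-1.000e-04  5.718e-01  8.204e-01 -1.000e-04] F [0.15 0.47 0.04] [0.54 0.38 0.31] [ -0.07 -44.66 -25.54  -0.     0.     0.  ] [-0.03  0.04  0.  ]
Y [([327.5, 152.9], [320, 147, 16, 13, 167])]
B [([333.4, 171.6], [327, 165, 15, 14, 163]), ([278.4, 362.4], [263, 347, 32, 30, 142])]
Y [318.5, 101.2] [278, 60, 83, 83, 5236] [0.54   0.3784 0.079 ]
B [317.1, 260.7] [279, 220, 78, 81, 4864] [0.5705 0.2932 0.079 ]
```

View pics/w2.png

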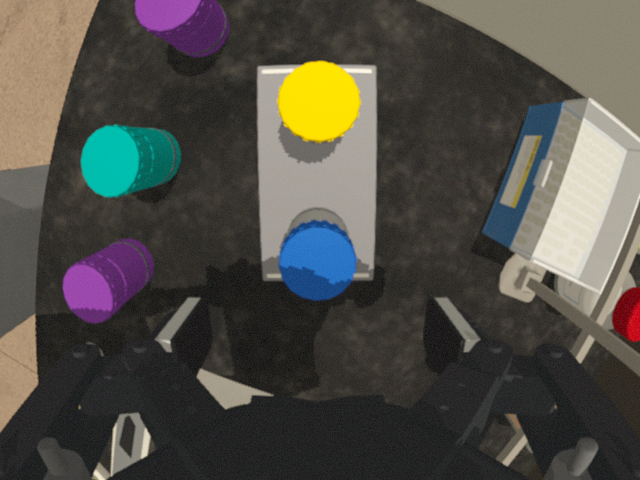

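The yellow pot stands upright on the mat (318,101), and the blue cap at (317,261) is right under the TCP. Descending on it.

jog_arm(
  commands=[
    {"dx": 0,"dy": 0,"dz": -0.15,"ax": 0,"ay": 0,"az": 0,"claw": 0},
    {"dx": 0,"dy": 0,"dz": -0.3,"ax": 0,"ay": 0,"az": 0,"claw": 0},
    {"dx": 0,"dy": 0,"dz": -0.4,"ax": 0,"ay": 0,"az": 0,"claw": 0},
    {"dx": 0,"dy": 0,"dz": -0.445,"ax": 0,"ay": 0,"az": 0,"claw": 0},
    {"dx": 0,"dy": 0,"dz": -0.445,"ax": 0,"ay": 0,"az": 0,"claw": 0},
  ],
)

```text
time_s: 9.78
position: [0.5714, 0.2925, 0.0526]
tool_rot: [-0.0, 0.572, 0.82, -0.001]
contact_force: [0.9, -1.5, 0.9]
gripper_width: 0.0853
grip_force: 0.0
```

jog_arm(
  commands=[
    {"dx": 0,"dy": 0,"dz": 0,"ax": 0,"ay": 0,"az": 0,"claw": 110},
    {"dx": 0,"dy": 0,"dz": 0,"ax": 0,"ay": 0,"az": 0,"claw": 150},
    {"dx": 0,"dy": 0,"dz": 0,"ax": 0,"ay": 0,"az": 0,"claw": 255},
    {"dx": 0,"dy": 0,"dz": 0,"ax": 0,"ay": 0,"az": 0,"claw": 255},
    {"dx": 0,"dy": 0,"dz": 0,"ax": 0,"ay": 0,"az": 0,"claw": 255},
    {"dx": 0,"dy": 0,"dz": 0,"ax": 0,"ay": 0,"az": 0,"claw": 255},
  ],
  squeeze=60,
)

```text
time_s: 10.52
position: [0.5728, 0.2929, 0.055]
tool_rot: [0.001, 0.572, 0.82, 0.001]
contact_force: [-1.5, -0.8, 6.6]
gripper_width: 0.0446
grip_force: 62.8
```

jog_arm(
  commands=[
    {"dx": 0,"dy": 0,"dz": 0.04,"ax": 0,"ay": 0,"az": 0,"claw": 255},
    {"dx": 0,"dy": 0,"dz": 0.1,"ax": 0,"ay": 0,"az": 0,"claw": 255},
    {"dx": 0,"dy": 0,"dz": 0.16,"ax": 0,"ay": 0,"az": 0,"claw": 255},
    {"dx": 0,"dy": 0,"dz": 0.18,"ax": 0,"ay": 0,"az": 0,"claw": 255},
    {"dx": 0,"dy": 0,"dz": 0.18,"ax": 0,"ay": 0,"az": 0,"claw": 255},
    {"dx": 0,"dy": 0,"dz": 0.18,"ax": 0,"ay": 0,"az": 0,"claw": 255},
    {"dx": 0,"dy": 0,"dz": 0.18,"ax": 0,"ay": 0,"az": 0,"claw": 255},
    {"dx": 0,"dy": 0,"dz": 0.18,"ax": 0,"ay": 0,"az": 0,"claw": 255},
  ],
)

```text
time_s: 11.52
position: [0.5716, 0.2923, 0.0977]
tool_rot: [-0.0, 0.572, 0.82, -0.0]
contact_force: [0.1, 0.2, -5.4]
gripper_width: 0.0446
grip_force: 62.3
```

```bash
python3 w.py
```

```text
11.825 [0.5719 0.2924 0.0983] [0.     0.5724 0.82   0.    ] F [-0.22  0.22 -4.85] [0.51 0.37 0.34] [ -0.   -49.   -25.39  -0.     0.    -0.  ] [0.03 0.01 0.02]
Y []
B [([334.3, 160.3], [327, 154, 15, 13, 154]), ([278.4, 362.3], [263, 347, 32, 30, 143])]
```

Blue weighs about 4.9 N against about 3.1 N for yellow, so blue is the heavier pot. Both steps are done. Raising it and carrying it over the shaker.

jog_arm(
  commands=[
    {"dx": 0,"dy": 0,"dz": 0.15,"ax": 0,"ay": 0,"az": 0,"claw": 255},
    {"dx": 0,"dy": 0,"dz": 0.35,"ax": 0,"ay": 0,"az": 0,"claw": 255},
    {"dx": 0,"dy": 0,"dz": 0.55,"ax": 0,"ay": 0,"az": 0,"claw": 255},
    {"dx": 0,"dy": 0,"dz": 0.7,"ax": 0,"ay": 0,"az": 0,"claw": 255},
    {"dx": 0,"dy": 0,"dz": 0.7,"ax": 0,"ay": 0,"az": 0,"claw": 255},
    {"dx": 0,"dy": 0,"dz": 0.7,"ax": 0,"ay": 0,"az": 0,"claw": 255},
  ],
)

```text
time_s: 12.58
position: [0.5707, 0.2919, 0.2711]
tool_rot: [-0.001, 0.572, 0.82, -0.001]
contact_force: [-0.9, -0.2, -5.3]
gripper_width: 0.0446
grip_force: 63.5
```

jog_arm(
  commands=[
    {"dx": -0.01,"dy": -0.1,"dz": 0,"ax": 0,"ay": 0,"az": -0.01,"claw": 255},
    {"dx": -0.02,"dy": -0.25,"dz": 0,"ax": 0,"ay": 0,"az": -0.03,"claw": 255},
    {"dx": -0.03,"dy": -0.4,"dz": 0,"ax": 0,"ay": 0,"az": -0.05,"claw": 255},
    {"dx": -0.04,"dy": -0.55,"dz": 0,"ax": 0,"ay": 0,"az": -0.07,"claw": 255},
    {"dx": -0.04,"dy": -0.7,"dz": 0,"ax": 0,"ay": 0,"az": -0.09,"claw": 255},
    {"dx": -0.04,"dy": -0.85,"dz": 0,"ax": 0,"ay": 0,"az": -0.11,"claw": 255},
    {"dx": -0.04,"dy": -1,"dz": 0,"ax": 0,"ay": 0,"az": -0.13,"claw": 255},
  ],
)

```text
time_s: 13.45
position: [0.5598, 0.0402, 0.2705]
tool_rot: [-0.002, 0.728, 0.686, -0.002]
contact_force: [0.2, -0.0, -5.4]
gripper_width: 0.045
grip_force: 63.4
```

jog_arm(
  commands=[
    {"dx": -0.01,"dy": -0.15,"dz": 0,"ax": 0,"ay": 0,"az": -0.02,"claw": 255},
    {"dx": -0.02,"dy": -0.3,"dz": 0,"ax": 0,"ay": 0,"az": -0.04,"claw": 255},
    {"dx": -0.03,"dy": -0.45,"dz": 0,"ax": 0,"ay": 0,"az": -0.06,"claw": 255},
    {"dx": -0.04,"dy": -0.6,"dz": 0,"ax": 0,"ay": 0,"az": -0.08,"claw": 255},
    {"dx": -0.04,"dy": -0.75,"dz": 0,"ax": 0,"ay": 0,"az": -0.1,"claw": 255},
    {"dx": -0.04,"dy": -0.85,"dz": 0,"ax": 0,"ay": 0,"az": -0.12,"claw": 255},
    {"dx": -0.04,"dy": -0.9,"dz": 0,"ax": 0,"ay": 0,"az": -0.13,"claw": 255},
    {"dx": -0.04,"dy": -0.9,"dz": 0,"ax": 0,"ay": 0,"az": -0.13,"claw": 255},
  ],
)

```text
time_s: 14.45
position: [0.5508, -0.183, 0.2718]
tool_rot: [-0.001, 0.851, 0.525, -0.001]
contact_force: [0.7, -0.6, -5.1]
gripper_width: 0.0448
grip_force: 63.4
```

```bash
python3 w.py
python3 - <<'E'
from m import *
W=snapshot("wrist")
for c,s in blobs(W["image"],(105,130,60),(120,255,255),15): print(c,s,np.round(onz(W,*c,.026,True),4))
cv2.imwrite("pics/w3.png",W["image"][...,::-1])
E
```

```text
14.75 [ 0.552  -0.1816  0.2733] [-1.000e-04  8.506e-01  5.259e-01  0.000e+00] F [ 0.15  0.21 -4.97] [0.57 0.24 0.25] [-1.200e-01 -3.998e+01 -3.020e+01 -1.000e-02  1.000e-02 -0.000e+00] [ 0.03 -0.02 -0.  ]
Y [([327.5, 152.9], [320, 147, 16, 13, 171])]
B [([285.7, 234.0], [278, 223, 17, 22, 279]), ([279.0, 362.9], [263, 347, 32, 30, 128])]
[318.5, 346.2] [245, 280, 146, 122, 13448] [ 0.4844 -0.3191  0.026 ]
```

View pics/w3.png

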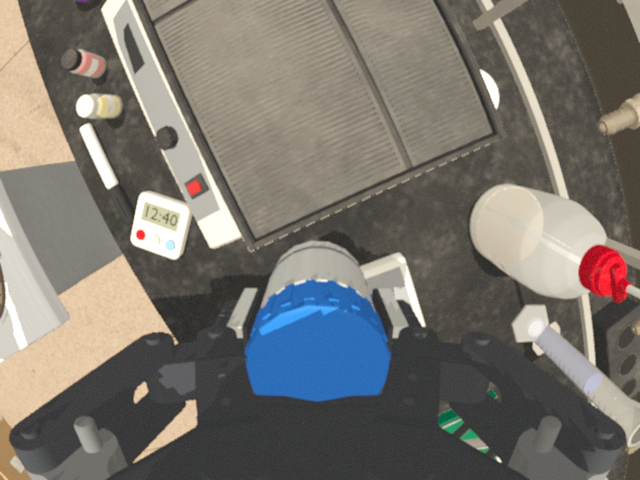

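The wrist view shows the blue pot held upright, hiding the ring. The wash bottle is well to the right (540,240), and the timer and vials are untouched. Moving over the ring, then down.

jog_arm(
  commands=[
    {"dx": 0,"dy": -0.1,"dz": 0,"ax": 0,"ay": 0,"az": 0,"claw": 255},
    {"dx": -0.01,"dy": -0.25,"dz": 0,"ax": 0,"ay": 0,"az": 0,"claw": 255},
    {"dx": -0.02,"dy": -0.4,"dz": 0,"ax": 0,"ay": 0,"az": 0,"claw": 255},
    {"dx": -0.02,"dy": -0.51,"dz": -0.05,"ax": 0,"ay": 0,"az": 0,"claw": 255},
    {"dx": -0.02,"dy": -0.545,"dz": -0.15,"ax": 0,"ay": 0,"az": 0,"claw": 255},
    {"dx": -0.02,"dy": -0.545,"dz": -0.28,"ax": 0,"ay": 0,"az": 0,"claw": 255},
    {"dx": -0.02,"dy": -0.545,"dz": -0.36,"ax": 0,"ay": 0,"az": 0,"claw": 255},
    {"dx": -0.02,"dy": -0.545,"dz": -0.4,"ax": 0,"ay": 0,"az": 0,"claw": 255},
  ],
)

```text
time_s: 15.8
position: [0.5462, -0.3179, 0.1711]
tool_rot: [-0.002, 0.851, 0.525, -0.001]
contact_force: [0.3, 0.0, -5.1]
gripper_width: 0.0446
grip_force: 63.3
```

jog_arm(
  commands=[
    {"dx": 0,"dy": 0,"dz": -0.08,"ax": 0,"ay": 0,"az": 0,"claw": 255},
    {"dx": 0,"dy": 0,"dz": -0.15,"ax": 0,"ay": 0,"az": 0,"claw": 255},
    {"dx": 0,"dy": 0,"dz": -0.2,"ax": 0,"ay": 0,"az": 0,"claw": 255},
    {"dx": 0,"dy": 0,"dz": -0.22,"ax": 0,"ay": 0,"az": 0,"claw": 255},
    {"dx": 0,"dy": 0,"dz": -0.22,"ax": 0,"ay": 0,"az": 0,"claw": 255},
    {"dx": 0,"dy": 0,"dz": -0.22,"ax": 0,"ay": 0,"az": 0,"claw": 255},
    {"dx": 0,"dy": 0,"dz": -0.22,"ax": 0,"ay": 0,"az": 0,"claw": 255},
  ],
)

```text
time_s: 16.68
position: [0.5474, -0.3192, 0.1192]
tool_rot: [0.001, 0.851, 0.525, 0.0]
contact_force: [-0.5, 0.1, -5.0]
gripper_width: 0.0451
grip_force: 63.4
```

```bash
python3 w.py
python3 - <<'E'
from m import *
S=snapshot("side");C=snapshot("scene")
a=cv2.resize(S["image"][270:420,200:360],(400,375));b=cv2.resize(C["image"][110:230,350:478],(400,375))
cv2.imwrite("pics/s2.png",np.hstack([a,b])[...,::-1])
print(blobs(C["image"],(105,130,60),(120,255,255),20))
V=np.array
def pj(s,p):
    q=V(s["view"])@[*p,1];k=V(s["intrinsics"])@q[:3];return np.round(k[:2]/k[2],1)
p=monitor.sense()["position"]
for s in(S,C):print([pj(s,(p[0],p[1],z)) for z in(.066,.141)])
E
```

```text
16.975 [ 0.5469 -0.3189  0.1185] [1.000e-04 8.510e-01 5.252e-01 1.000e-04] F [-0.36  0.15 -5.17] [0.32 0.78 0.47] [ -0.   -47.85 -26.    -0.    -0.     0.  ] [ 0.04 -0.   -0.  ]
Y [([327.5, 153.0], [320, 147, 16, 13, 169])]
B [([270.7, 338.8], [264, 327, 17, 22, 231]), ([279.2, 366.3], [263, 350, 32, 27, 104])]
[([514.9, 41.1], [507, 33, 16, 17, 197]), ([400.0, 159.3], [396, 153, 9, 14, 106]), ([400.7, 194.5], [388, 189, 26, 13, 67]), ([215.5, 218.1], [211, 213, 10, 12, 84])]
[array([276.6, 352.3]), array([274.3, 333.1])]
[array([401.8, 181. ]), array([403.3, 155.4])]
```

View pics/s2.png

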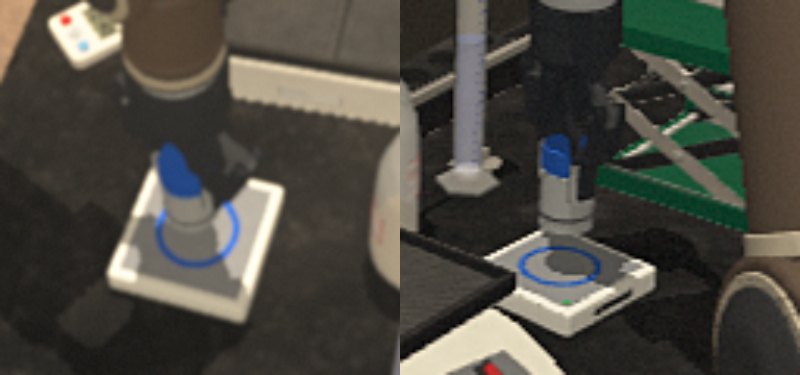

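Both views show the blue pot upright and clear above the ring (pot at (190,210) left and (565,190) right). Its pixels match the projected target within a few mm, and the yellow pot has not moved on the mat.

```bash
python3 -c "
from cell import workorder
print(workorder.hand_in())"
```

```text
the job is handed in; nothing more can be done
None
```

I handed the job in with the heavier, blue-capped pot (about 4.9 N against 3.1 N for yellow) gripped upright about 4 cm above the centre of the reader's ring, and the yellow-capped pot standing back on the mat; the hand-in returned no verdict.

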